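# Feed the specimen tray past the sprung shutter onto the scanning plate

## Task

With one fingertip press the thumb rail down to raise the hinged shutter of the scanning lane, and keep it raised while another finger of the same hand pushes the waiting tray from behind along the lane under the shutter until its front is fully home against the end stop. Only then let go of the rail, so that the shutter closes behind the specimens over the tray's flat tail. This is all pressing and pushing: lift nothing, never let the shutter touch the tray or its specimens, keep both specimens standing on the tray, and leave the other things on the desk where they are.

Things in the scene. Friction and masses are not known exactly. Their poses are not given: they have to be found in the camera images.
- lane: Fixed loading lane, an aluminium channel with a floor 372 mm long (lane x -262 to +110 mm, top 6 mm above the desk). Origin: on the desk, on the lane's centre line, in the shutter's plane. x: along the lane, the way the tray is pushed; y: towards the shaft and thumb rail; z up. Guides for the tray: inner faces at y = +-31.5 mm, tops at z = 18 mm.
- end_stop (a point): Centre of the end stop's face, at lane x = 100 mm, z = 21 mm; the block's top is at z = 36 mm. Light shields stand beside the bay, at lane x = 9 to 111 mm, y = +-39.5 mm, to z = 62 mm on the rail side and 28 mm on the other. Behind the stop: a scanning head, lane x = 205 to 295 mm, to z = 147 mm. All on a black dotted plate 260 mm across, 4.5 mm high.
- shaft (a point): Point on the axis of the 8 mm steel shaft at lane x = 0 (y = 44 mm, z = 62 mm). The shaft runs along lane x and carries shutter blade and thumb rail, both fixed to it. Two bearing blocks hold it, at lane x = -261 to -251 and 11 to 21 mm, y = 37 to 51 mm, up to z = 70 mm; between them there is nothing else above the guides on this side.
- shutter (a joint): Angle of the shaft, rad: 0 = shutter closed (blade hanging across the lane); grows as the thumb rail is pressed down and the blade swings up sideways about the shaft; stop at 1.15. From 0.75 on the blade clears tray and specimens. A spring closes it when let go: about 2 N down on the rail's middle starts it, about 4 N holds it at 1.0.
- blade_low (a point): Middle of the lower edge of the shutter blade, a steel plate across the lane, fixed to the shaft; moves with it. Closed, the blade spans lane y = -32 to +32 mm, its lower edge 14 mm above the desk (31 mm from y = 18 mm outward). It swings only in its own plane (lane x within 4 mm of 0), so a tray cannot push it open; at 1.0 rad its tip is about 125 mm above the desk.
- rail_back (a point): Middle of the thumb rail's width at its rear end (lane x = -250 mm), 28 mm from the shaft axis; moves with the rail. The rail: a flat strip with a rubber tread outside the lane and parallel to it, 6 to 47 mm out from the shaft. Pressable anywhere along its length; a fingertip can slide along it.
- rail_front (a point): The same at the rail's front end (lane x = -50 mm). The rail slopes up, away from the lane, by 0.5 - q rad at shutter angle q: on the line lane y = 72 mm its top is 79 mm above the desk when closed, 49 mm at q = 1.0.
- tray: Loose aluminium slide tray, 160 x 60 mm, 0.3 to 0.65 kg, on the lane floor between the guides, its front at first 12 to 37 mm short of the shutter. Origin: centre of its underside; x forward (as the lane's), z up. Front lip 30 mm high, front face at tray x = +80 mm; specimen nest with 10 mm rim from x = -4 mm on; behind it a flat tail 4 mm thick. Home: origin at lane x = +20 mm.
- push_plate (a point): Centre of the rear face of the tray's upright rear plate (push here), at tray x = -80 mm, 31 mm above the tray's underside. The plate is 54 mm wide, 4 mm thick, its top 62 mm above the tray's underside (68 mm above the desk). With the tray home this face is at lane x = -60 mm.
- specimen_a: Small loose grey printed bracket, 26 x 34 mm base, 28 mm tall, 30 g, standing in the rear half of the tray's nest. Origin: centre of its underside.
- specimen_b: The same in the front half of the nest.
- printed_bracket: White printed bracket, 50 x 60 mm base, 90 mm tall, loose, standing beside the lane; leave alone.
- ball_bar: Small ball bar, 142 mm long, 32 mm high, loose, beside the lane; leave alone.
- dot_roll: Paper roll 72 mm across, 22 mm high, loose, beside the lane; leave alone.
- caliper: Caliper 200 mm long, 12 mm high, lying flat on the desk behind the lane's rear end; leave alone.
- spray_can: Spray can, 54 mm across, 150 mm tall, standing off to one side; leave alone.
- mug: White mug, 80 mm across, 90 mm tall; leave alone.
- mouse: Computer mouse, 105 x 60 mm; leave alone.
Mind the look-alikes: they are no part of the job. What is shaped like the tray but green or turquoise is not meant.

How it is judged:
By the outcome, as a careful person would: the job done as asked, in the order asked, and still so for the second after the job is handed in, with the robot touching nothing.
It also fails if it takes over 42 s, if anything falls off the work surface, if the arm or the gripper's body presses on something with over 40 N, if the wrist force passes 120 N, or if a joint passes its speed limit or range.

## Robot

A 6-joint arm with a two-finger parallel gripper is mounted at the origin on the work surface. World frame = base frame: x ahead of the robot, y to its left, z up, the work surface at z = 0. Lengths are in m, angles in rad, forces in N, time in s.
With the tool pointing down it reaches from about 0.325 to 0.775 m from the base axis. Payload 9.3 kg.
Tool frame: the origin (TCP) lies midway between the tips of the shut fingers; the grasp point (between the pads) lies behind it (manip.tcp_to_grasp is the z of the grasp point in the tool frame, in m); z points along the fingers, x is the direction in which the jaws open and shut, and the axes are right-handed (so a half turn about z gives the same grasp; the last joint's range is limited). The gripper opens to 85 mm and grips with 20 to 120 N. Pads are 22 mm wide; open, the fingers measure 114 mm over their backs; the gripper's body (76 mm by 85 mm) begins 54 mm behind the grasp point. The pads swing forward as they close: fully open they stand 13 mm farther back than shut.
Start: joints at [1.157, 0.259, 0.021, 1.334, 0, 1.418], TCP at [0.142, 0.531, 0.231] pointing down, gripper open.
Joint ranges: [-3.04, 3.04], [-0.91, 1.82], [-1.04, 1.36], [-1.92, 1.95], [-1.52, 1.45], [-3.14, 3.14]. Speed limits (rad/s): [2.22, 2.22, 2.79, 3.14, 3.14, 3.14].

## Interface

Orientations are given as a unit quaternion [x, y, z, w].
In Python, from bench import manip gives the robot as it stands. The module is installed in compiled form; this text tells all that it offers.
- The arm moves only by the tool drive_tool, never from a script. Its argument "rows" is a list of rows, each a list of 7 numbers: the finger opening in mm, from 0 to 85.4, then the shift along the tool's x, y, z in mm, then the turn, a rotation vector about the tool's x, y, z in degrees. In form: [[grip, tx, ty, tz, rx, ry, rz], ...]. A call has 1 to 12 rows; each row shifts and turns the commanded pose from where the row before left it, along the tool's axes as they then stand; what a row does not reach is not made up. A row lasts 1/8 s, in which the tool goes at most 62.5 mm and 10.7 degrees, less where a joint would pass 70% of its speed; a pose out of reach is approached as far as the arm can. A call is refused whole if a number of a shift passes 62.5 or a number of a turn 10.7, either way. A call with a gripper value outside its range is refused whole. The fingers move at their own pace and stop on an object; "squeeze" is the grip in N (left out, the last holds). Time passes only in rows, so rows that do not move let the fingers close. It gives the time, the measured TCP pose, the force and the opening at its end, in the units of the state.
- manip.get_obs(): the state, without advancing time (a new reading comes with each control period).
- manip.capture(name): name is "scene" or "top" or "wrist"; returns the picture (400x640x3 uint8, red, green, blue); there is no depth.
- manip.camera_model(name): a dict with "fx", "fy", "cx", "cy" (pixels), "R" (3x3) and "t" (3): a world point X has camera coordinates R X + t; the wrist camera has in their place "T_tool_cam" (4x4, takes a point from camera to tool coordinates, whose origin is the TCP and whose axes are the tool frame's). Camera axes: x right, y down, z forward; pixel columns grow to the right and rows downward; lengths in m; the calibration is good to about 2 mm. A picture is of the moment at which its call begins: read the wrist's pose just before it. camera_model takes no time and is no camera call.
- manip.close_job(): hands the job in, once; it reports no verdict.
Trained networks look in the newest picture that a camera, given by its name, has taken for a name from the list of things; names that differ only in an ending like _2 or _b are one class to them, and where a whole thing is asked for, a point or a joint stands for the part that bears it (a point fixed in the world has none). Each returns a list of dicts, best first, with "p" (0 to 1); they miss things now and then, are a little off and sometimes report something else, mostly with a low value. They report only what shows in the picture. A call takes as long as a camera call. They do not tell look-alikes from the thing itself.
- manip.find_in(camera, name): "bbox" ([left, top, width, height] in pixels, round what is visible of it).
The state is a dict: "time": time; "joint_pos": joint angles; "qvel": joint speeds; "effort": joint torques, N m; "tool_pos": TCP position; "eef_rot": TCP orientation; "contact_force": force on the tool from outside, world axes, zero at the start; "torque": the same for the moment, N m; "grip_width": finger opening in m.
Only numpy, scipy, OpenCV 4.12 (cv2) and the standard library are available. Lean on these libraries where they do the work, as an engineer would, in place of code of your own. Each camera call takes 0.05 s, during which the arm holds its last target. There are 200 camera calls.

## Working session

There is one attempt and no reset: what is moved stays moved. The work goes in short steps, Python scripts to look and compute and a tool call to move; the robot and the scene stay as the last step left them, time stands still between calls to the robot, and variables do not carry over. Pictures are saved under pics/ and viewed, on a budget of 10 in all, crops included, one or two more only if the job needs it, and the job is handed in when it is done.

Besides the shell and the picture viewer there is one more tool, called as name(argument=value, ...) on one line, values as JSON. drive_tool: Moves the arm, as the interface text tells. Its arguments: {"type":"object","properties":{"rows":{"type":"array"},"squeeze":{"type":"number"}},"required":["rows"]}

```bash
mkdir -p pics; ls; cat > h.py <<'E'
import numpy as np, cv2
from bench import manip
from scipy.spatial.transform import Rotation as Ro
def snap(c,f):
    im=manip.capture(c); cv2.imwrite(f'pics/{f}.png',im[:,:,::-1]); return im
E
python3 - <<'E'
from h import *
for c in('scene','top'):
    snap(c,c+'0'); m=manip.camera_model(c); print({k:np.round(v,4).tolist() for k,v in m.items()})
    for n in('lane','tray','shutter','rail_back','specimen_a','caliper','printed_bracket','ball_bar','dot_roll','spray_can','mug'):
        print(c,n,[(np.round(d['bbox']).tolist(),round(d['p'],2)) for d in manip.find_in(c,n)][:3])
o=manip.get_obs();print(o)
a=cv2.imread('pics/scene0.png');b=cv2.imread('pics/top0.png')
print(manip.tcp_to_grasp)
E
```

```text
pics
{'fx': 376.5068, 'fy': 376.5068, 'cx': 320.035, 'cy': 197.56, 'R': [[0.8219, 0.5696, 0.0094], [0.3581, -0.5038, -0.7861], [-0.443, 0.6495, -0.618]], 't': [-0.435, -0.0858, 1.5038]}
scene lane [([279.0, 149.0, 126.0, 131.0], 0.9)]
scene tray [([231.0, 216.0, 46.0, 31.0], 0.85), ([152.0, 224.0, 57.0, 35.0], 0.85), ([309.0, 218.0, 40.0, 39.0], 0.61)]
scene shutter [([275.0, 204.0, 79.0, 44.0], 0.62)]
scene rail_back [([271.0, 297.0, 24.0, 47.0], 0.58), ([276.0, 205.0, 78.0, 47.0], 0.55)]
scene specimen_a [([303.0, 215.0, 50.0, 41.0], 0.18)]
scene caliper [([213.0, 258.0, 58.0, 34.0], 0.89)]
scene printed_bracket [([348.0, 245.0, 18.0, 41.0], 0.59)]
scene ball_bar [([376.0, 224.0, 29.0, 27.0], 0.55), ([303.0, 213.0, 47.0, 46.0], 0.22)]
scene dot_roll [([306.0, 273.0, 24.0, 26.0], 0.57)]
scene spray_can [([269.0, 293.0, 25.0, 50.0], 0.96), ([393.0, 146.0, 25.0, 28.0], 0.25)]
scene mug [([394.0, 144.0, 23.0, 30.0], 0.79), ([307.0, 274.0, 23.0, 25.0], 0.66)]
{'fx': 404.6732, 'fy': 404.6732, 'cx': 320.8012, 'cy': 194.8894, 'R': [[0.0123, -0.9999, -0.0049], [-0.9827, -0.0112, -0.1847], [
[... 662 characters left out ...]
 33.0], 0.57)]
{'time': 1.2, 'joint_pos': array([ 1.15742039e+00,  2.58572239e-01,  2.14715868e-02,  1.33372517e+00,
       -1.76168811e-05,  1.41820285e+00]), 'qvel': array([-0.00069949,  0.00027972, -0.00116637, -0.00025872,  0.00013682,
        0.0008452 ]), 'effort': array([-6.19967182e-06, -5.55403268e+01,  3.44736993e+01,  1.54892365e-03,
       -2.20701963e-04, -1.25942401e-05]), 'tool_pos': array([0.14180429, 0.53137469, 0.23128262]), 'eef_rot': array([ 7.93043706e-01,  6.09164740e-01, -8.68415369e-06,  1.48218697e-05]), 'contact_force': array([-0.9233973 ,  0.54885655,  0.34883651]), 'torque': array([-0.0183664 ,  0.01547738, -0.01416675]), 'grip_width': 0.08558302566530611}
-0.0187
```

```bash
python3 - <<'E'
import cv2
b=cv2.imread('pics/top0.png')[80:300,190:510]
b=cv2.resize(b,None,fx=2.5,fy=2.5,interpolation=cv2.INTER_CUBIC);cv2.imwrite('pics/a1.png',b)
a=cv2.imread('pics/scene0.png')[130:350,190:430];a=cv2.resize(a,None,fx=2.7,fy=2.7,interpolation=cv2.INTER_CUBIC)
cv2.imwrite('pics/a2.png',a)
E
```

```text
(no output)
```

View pics/a1.png

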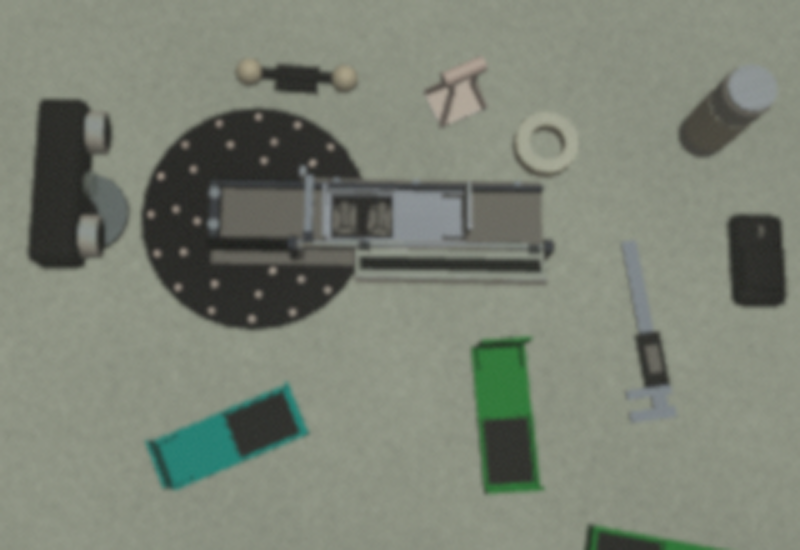

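View pics/a2.png

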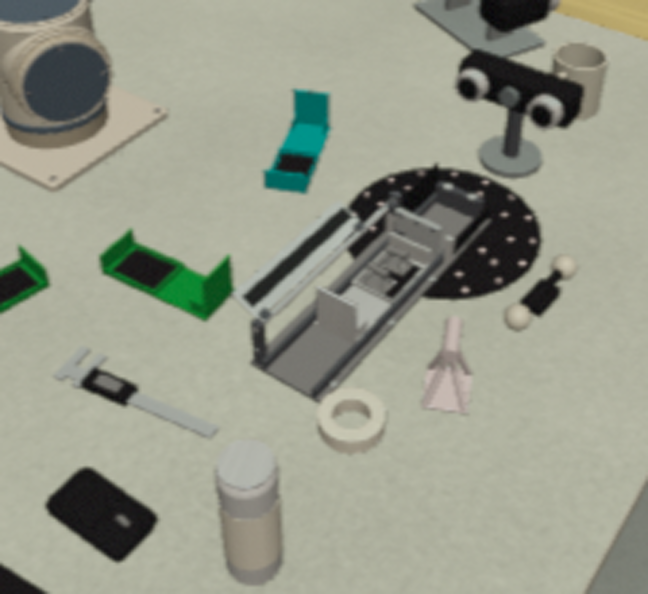

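```bash
cat > fit.py <<'E'
from h import *
from scipy.optimize import least_squares
def proj(c,P):
    m=manip.camera_model(c); p=np.asarray(P)@np.array(m['R']).T+np.array(m['t'])
    return np.c_[m['fx']*p[:,0]/p[:,2]+m['cx'],m['fy']*p[:,1]/p[:,2]+m['cy']]
def w(p,L):
    c,s=np.cos(p[2]),np.sin(p[2]); L=np.atleast_2d(L)
    return np.c_[p[0]+c*L[:,0]-s*L[:,1],p[1]+s*L[:,0]+c*L[:,1],L[:,2]]
ro=lambda r,x:[x,.044+r*np.cos(.5),.064+r*np.sin(.5)]
E
cat > fit1.py <<'E'
from fit import *
top=[(ro(.047,-.05),(357,281)),(ro(.047,-.25),(546,283)),(ro(.006,-.05),(357,250)),([-.262,-.035,.018],(543,184)),([-.261,.044,.07],(552,248)),([.11,-.0395,.028],(211,183))]
sc=[(ro(.047,-.25),(237,295)),(ro(.047,-.05),(338,207)),([-.262,-.035,.018],(320,396)),([-.256,.044,.07],(258,323)),([.016,.044,.07],(394,198))]
def res(p,full=False):
    a=proj('top',w(p,[t[0] for t in top]))-(np.array([t[1] for t in top])/2.5+[190,80])
    b=proj('scene',w(p,[t[0] for t in sc]))-(np.array([t[1] for t in sc])/2.7+[190,130])
    return np.r_[a,b] if full else np.r_[a,b].ravel()
s=least_squares(res,[.55,0.05,1.57],loss='soft_l1');print(s.x);print(res(s.x,True).round(1));np.save('p.npy',s.x)
p=s.x
# tray plate top corners in pictures
def ray(c,u,v,z):
    m=manip.camera_model(c);R=np.array(m['R']);o=-R.T@np.array(m['t']);d=R.T@np.array([(u-m['cx'])/m['fx'],(v-m['cy'])/m['fy'],1]);return o+d*(z-o[2])/d[2]
def tol(X):
    c,s=np.cos(p[2]),np.sin(p[2]);d=X[:2]-p[:2];return np.array([c*d[0]+s*d[1],-s*d[0]+c*d[1]])
for px in[(470,182),(470,242)]: print('plate top',tol(ray('top',190+px[0]/2.5,80+px[1]/2.5,.068)))
for px in[(318,286),(358,302)]: print('plate top sc',tol(ray('scene',190+px[0]/2.7,130+px[1]/2.7,.068)))
print('cam',np.round(manip.camera_model('wrist')['T_tool_cam'],3))
print('start pose',w(p,[-.215,.036,.2]),'end',w(p,[-.071,.036,.05]), 'shutter',w(p,[0,0,0]))
for n,px in dict(shutter=(307,215)).items(): print(tol(ray('top',190+px[0]/2.5,80+px[1]/2.5,.07)))
for n,px in dict(bracket=(455,100),ring=(546,143)).items(): print(n,tol(ray('top',190+px[0]/2.5,80+px[1]/2.5,.02)))
E
python3 fit1.py
```

```text
[0.57916003 0.06204121 1.59178898]
[[-0.3 -1. ]
 [ 1.2 -2.6]
 [-0.7 -0.5]
 [-0.5 -0.2]
 [ 0.9 -2.7]
 [-0.3 -1.1]
 [-2.7 -0.7]
 [-1.7 -3.6]
 [-2.  -2.2]
 [-0.3 -0.2]
 [-1.4 -2.3]]
plate top [-0.17430091 -0.02279881]
plate top [-0.17199835  0.04333785]
plate top sc [-0.1715086   0.02338685]
plate top sc [-0.16750149 -0.02772904]
cam [[ 1.    -0.    -0.    -0.   ]
 [ 0.     0.95   0.313 -0.081]
 [-0.    -0.313  0.95  -0.143]
 [ 0.     0.     0.     1.   ]]
start pose [[ 0.54768105 -0.1536671   0.2       ]] end [[ 0.54465833 -0.00969882  0.05      ]] shutter [[0.57916003 0.06204121 0.        ]]
[0.00099667 0.01254507]
bracket [-0.16749599 -0.1343117 ]
ring [-0.26875924 -0.08193634]
```

drive_tool(rows=[[57, -43, 43.5, 0, 0, 0, 0], [57, -43, 43.5, 0, 0, 0, 0], [57, -43, 43.5, 0, 0, 0, 0], [57, -43, 43.5, 0, 0, 0, 0], [57, -43, 43.5, 0, 0, 0, 0], [57, -43, 43.5, 0, 0, 0, 0], [57, -43, 43.5, 0, 0, 0, 0], [57, -43, 43.5, 0, 0, 0, 0], [57, -43, 43.5, 0, 0, 0, 0], [57, -43, 43.5, 0, 0, 0, 0], [57, -43, 43.5, 0, 0, 0, 0], [57, -43, 43.5, 0, 0, 0, 0]])

```text
time: 2.7
tool_pos: [0.5139, -0.1038, 0.2314]
eef_rot: [0.793, 0.609, 0.0, 0.0]
contact_force: [0.2, 0.2, -0.4]
grip_width: 0.0567
```

drive_tool(rows=[[57, -44, 44, 0, 0, 0, 0], [57, 0, 0, 0, 0, 0, -9.65], [57, 0, 0, 0, 0, 0, -9.65], [57, 0, 0, 0, 0, 0, -9.65], [57, 0, 0, 0, 0, 0, -9.65], [57, 0, 0, 0, 0, 0, -9.65], [57, 0, 0, 0, 0, 0, -9.65], [57, 0, 0, 0, 0, 0, -9.65], [57, 0, 0, 0, 0, 0, -9.65], [57, 0, 0, 0, 0, 0, -9.65], [57, 0, 0, 0, 0, 0, -9.65], [57, 0, 0, 0, 0, 0, -9.65]])

```text
time: 4.2
tool_pos: [0.5443, -0.1556, 0.2313]
eef_rot: [-0.013, 1.0, 0.0, -0.0]
contact_force: [-0.6, 0.3, -0.1]
grip_width: 0.0571
```

```bash
python3 - <<'E'
from h import *
o=manip.get_obs();im=snap('wrist','w1');np.savez('w1.npz',p=o['tool_pos'],q=o['eef_rot'])
print(o['time'],o['tool_pos'],Ro.from_quat(o['eef_rot']).as_matrix().round(3),o['joint_pos'].round(2),o['grip_width'],o['contact_force'])
cv2.imwrite('pics/w1b.png',cv2.resize(im,(800,500),interpolation=cv2.INTER_CUBIC)[:,:,::-1])
m=manip.camera_model('wrist');print(m['fx'],m['cx'],m['cy'])
E
```

```text
4.2 [ 0.54427792 -0.15558609  0.23126228] [[-1.    -0.027 -0.   ]
 [-0.027  1.     0.   ]
 [ 0.     0.    -1.   ]] [-0.43  0.29  0.06  1.34  0.   -2.02] 0.05708208881415761 [-0.56556327  0.28241599 -0.07892863]
315.74487694103385 321.7431519862421 202.33482341014133
```

View pics/w1b.png

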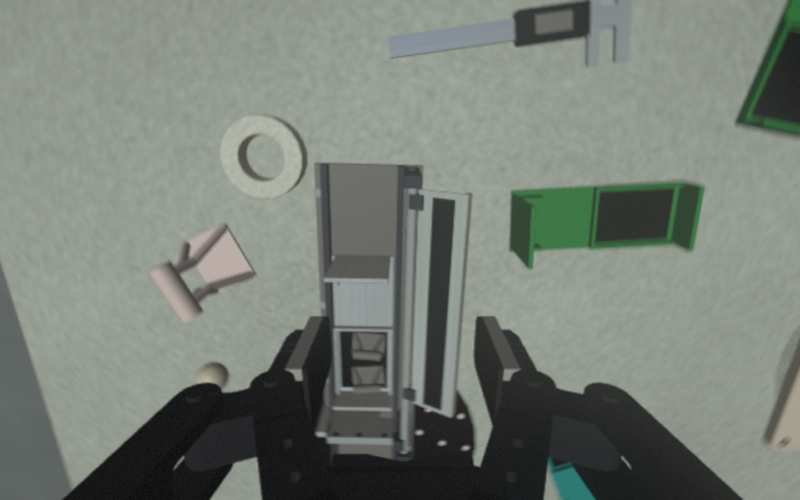

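```bash
cat > fit2.py <<'E'
from fit import *
import sys
W=[(ro(.047,-.25),(470,193)),(ro(.006,-.25),(424,189)),(ro(.047,-.05),(448,414)),(ro(.006,-.05),(412,407)),([-.262,-.0315,.018],(328,164)),([-.262,.0315,.006],(400,165)),([0,-.032,.062],(320,433)),([-.256,.044,.07],(417,201))]
T=np.load('w1.npz');R=Ro.from_quat(T['q']).as_matrix();m=manip.camera_model('wrist');C=np.array(m['T_tool_cam'])
Rc=R@C[:3,:3];oc=R@C[:3,3]+T['p']
def pw(P):
    q=(P-oc)@Rc; return np.c_[m['fx']*q[:,0]/q[:,2]+m['cx'],m['fy']*q[:,1]/q[:,2]+m['cy']]*1.25
A=[t[0] for t in W];B=np.array([t[1] for t in W])
f=lambda p:(pw(w(p,A))-B).ravel()
s=least_squares(f,[.57,.06,1.59],loss='soft_l1');p=s.x;print(p,np.degrees(p[2]));print(f(p).reshape(-1,2).round(1));np.save('p.npy',p)
def tol(X):
    c,s=np.cos(p[2]),np.sin(p[2]);d=X[:2]-p[:2];return np.array([c*d[0]+s*d[1],-s*d[0]+c*d[1]])
def ray(px,z):
    d=Rc@[(px[0]/1.25-m['cx'])/m['fx'],(px[1]/1.25-m['cy'])/m['fy'],1];return oc+d*(z-oc[2])/d[2]
for px in[(325,279),(391,279)]:print('plate top',tol(ray(px,.068)))
for px in[(330,257),(391,257)]:print('plate bottom',tol(ray(px,.010)))
for px in[(332,408),(396,408)]:print('lip top',tol(ray(px,.036)))
print('tcp lane',tol(T['p']), 'tool x angle',np.degrees(np.arctan2(R[1,0],R[0,0]))-90-np.degrees(p[2]))
sc=tol(ray((437,300),.078));print('rail mid',sc)
E
python3 fit2.py
```

```text
[0.58479204 0.06167719 1.54669191] 88.61891859171341
[[  2.    3.2]
 [ -2.3   0.4]
 [  0.3   5.3]
 [ -4.3  -4.3]
 [  0.8  -1.6]
 [  0.1  -0.3]
 [  2.4   5. ]
 [ -1.4 -19.1]]
plate top [-0.17148801 -0.02651079]
plate top [-0.17426917  0.02850591]
plate bottom [-0.17080598 -0.03242724]
plate bottom [-0.17380592  0.02694339]
lip top [-0.01447721 -0.02690618]
lip top [-0.01783452  0.03931321]
tcp lane [-0.21817664  0.03526586] tool x angle -357.0916186248345
rail mid [-0.16166817  0.06714617]
```

```bash
cat > fit3.py <<'E'
import re
src=open('fit2.py').read().split("A=[t[0]")[0]
exec(src)
W=W[:7]
top=[(ro(.047,-.05),(357,281)),(ro(.047,-.25),(546,283)),(ro(.006,-.05),(357,250)),([-.262,-.035,.018],(543,184)),([.11,-.0395,.028],(211,183))]
A=[t[0] for t in W];B=np.array([t[1] for t in W]);A2=[t[0] for t in top];B2=np.array([t[1] for t in top])/2.5+[190,80]
pl=np.array([(325,279),(391,279)])
def f(p,wt=1):
    a=(pw(w(p,A))-B)/1.25; b=proj('top',w(p,A2))-B2-p[4:6]
    c=(pw(w(p,[[p[3],-.027,.068],[p[3],.027,.068]]))-pl)/1.25
    return np.r_[a,b*1.5,c,[p[4:6]*.3]].ravel()
s=least_squares(f,[.57,.06,1.57,-.172,0,0],loss='soft_l1',x_scale=[.01,.01,.01,.01,1,1]);p=s.x;print(p.round(4),np.degrees(p[2]));print(f(p).reshape(-1,2).round(1))
E
python3 fit3.py
```

```text
[ 0.5804  0.062   1.5675 -0.1731 -0.3251 -0.7234] 89.81008058694466
[[ 0.9  0.9]
 [-2.6 -0.5]
 [ 3.4  3.2]
 [-0.5 -3.9]
 [-0.3 -0.5]
 [-0.8 -0.7]
 [ 5.6  4.8]
 [-1.2 -0.5]
 [ 1.3  0. ]
 [-1.2  0.4]
 [ 0.3  3.5]
 [ 0.6 -2.5]
 [ 0.3 -0.7]
 [-0.7  0.7]
 [-0.1 -0.2]]
```

```bash
cat >> fit3.py <<'E'
def draw(p,name,col,im):
    S=2.5/1.25
    def L(P): 
        q=pw(w(p[:3],P))*S-np.array([560,280]); cv2.polylines(im,[np.round(q*16).astype(int)],False,col,1,cv2.LINE_AA,4)
    L([ro(.006,-.25),ro(.047,-.25),ro(.047,-.05),ro(.006,-.05),ro(.006,-.25)])
    for y in(-.0315,.0315): L([[-.262,y,.018],[.11,y,.018]])
    L([[-.262,-.0315,.006],[-.262,.0315,.006]])
    L([[p[3],-.027,.068],[p[3],.027,.068],[p[3],.027,.01],[p[3],-.027,.01],[p[3],-.027,.068]])
    L([[-.25,.044,.062],[0,.044,.062]]); L([[0,-.032,.014],[0,.018,.014]]); L([[0,-.032,.062],[0,.044,.062]])
    cv2.imwrite(f'pics/{name}.png',im)
im=cv2.resize(cv2.imread('pics/w1.png'),None,fx=2.5,fy=2.5,interpolation=cv2.INTER_CUBIC)[280:880,560:1060]
if __name__=='__main__':
    draw(p,'ov1',(0,0,255),im)
E
python3 fit3.py>/dev/null
```

```text
(no output)
```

View pics/ov1.png

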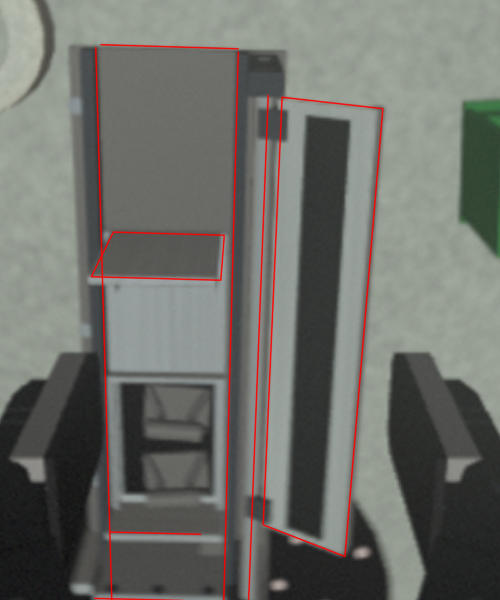

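drive_tool(rows=[[57, 0, 0, 45, 0, 0, 0], [57, 0, 0, 45, 0, 0, 0], [57, 0, 0, 40, 0, 0, 0], [57, 0, 0, 0, 0, 0, 0]])

```text
time: 4.75
tool_pos: [0.5427, -0.1549, 0.099]
eef_rot: [-0.009, 1.0, 0.001, -0.002]
contact_force: [-0.8, -0.2, -0.4]
grip_width: 0.0571
```

drive_tool(rows=[[57, 0, 0, 8, 0, 0, 0], [57, 0, 0, 8, 0, 0, 0], [57, 0, 0, 6, 0, 0, 0], [57, 0, 0, 0, 0, 0, 0]])

```text
time: 5.25
tool_pos: [0.5442, -0.1555, 0.0792]
eef_rot: [-0.01, 1.0, 0.0, -0.0]
contact_force: [0.3, -0.4, 1.1]
grip_width: 0.0568
```

```bash
python3 - <<'E'
from h import *
a=snap('scene','s2')[150:350,220:420];b=snap('wrist','w2')
o=manip.get_obs();print(o['time'],o['tool_pos'],o['contact_force'],o['torque'])
c=np.hstack([cv2.resize(a,(400,400),interpolation=cv2.INTER_CUBIC),b[:,120:520]])
cv2.imwrite('pics/c2.png',c[:,:,::-1])
E
```

```text
5.35 [ 0.54441505 -0.15567289  0.07955738] [0.39558568 0.65871061 0.99745993] [-0.00173286 -0.00195133  0.01550374]
```

View pics/c2.png

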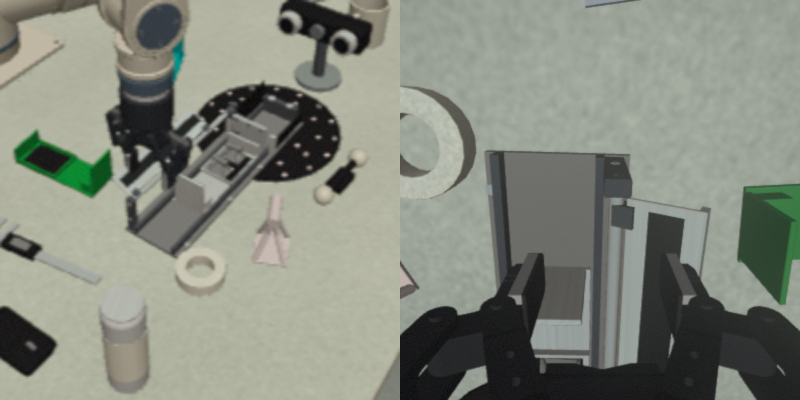

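drive_tool(rows=[[57, 0, 0, 5, 0, 0, 0], [57, 0, 0, 5, 0, 0, 0], [57, 0, 0, 0, 0, 0, 0]])

```text
time: 5.72
tool_pos: [0.5442, -0.1557, 0.0689]
eef_rot: [-0.011, 1.0, -0.0, -0.0]
contact_force: [0.1, 0.1, 1.2]
grip_width: 0.0568
```

drive_tool(rows=[[57, 0, 0, 5, 0, 0, 0], [57, 0, 0, 5, 0, 0, 0], [57, 0, 0, 0, 0, 0, 0]])

```text
time: 6.1
tool_pos: [0.544, -0.1556, 0.0588]
eef_rot: [-0.01, 1.0, 0.0, -0.0]
contact_force: [-1.7, -0.7, 3.2]
grip_width: 0.0567
```

drive_tool(rows=[[57, 0, 0, 4, 0, 0, 0], [57, 0, 0, 0, 0, 0, 0]])

```text
time: 6.35
tool_pos: [0.5442, -0.1556, 0.0551]
eef_rot: [-0.011, 1.0, 0.0, -0.0]
contact_force: [-2.8, -0.6, 2.4]
grip_width: 0.0569
```

```bash
python3 - <<'E'
from h import *
a=snap('scene','s3')[170:290,240:380];b=snap('top','t3')[110:220,270:430]
o=manip.get_obs();print(o['time'],o['tool_pos'],o['contact_force'],o['torque'])
c=np.hstack([cv2.resize(a,(400,343),interpolation=cv2.INTER_CUBIC),cv2.resize(b,(400,275),interpolation=cv2.INTER_CUBIC)[:,:].copy() if 0 else cv2.copyMakeBorder(cv2.resize(b,(400,275),interpolation=cv2.INTER_CUBIC),0,68,0,0,cv2.BORDER_CONSTANT)])
cv2.imwrite('pics/c3.png',c[:,:,::-1])
E
```

```text
6.45 [ 0.54422453 -0.15558077  0.05521791] [-2.36765095 -0.21632725  2.50726806] [-0.11661926  0.51056909  0.06906555]
```

View pics/c3.png

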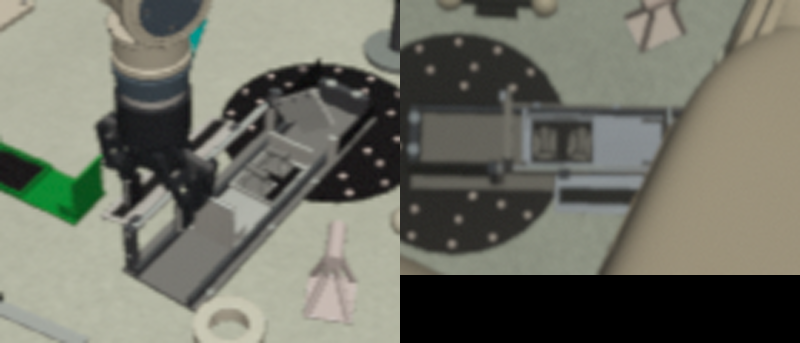

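drive_tool(rows=[[57, 0, 0, 4, 0, 0, 0], [57, 0, 0, 0, 0, 0, 0]])

```text
time: 6.7
tool_pos: [0.5447, -0.1556, 0.0513]
eef_rot: [-0.011, 1.0, -0.0, 0.0]
contact_force: [-0.4, 0.3, 3.7]
grip_width: 0.0569
```

drive_tool(rows=[[57, 0, 0, 3, 0, 0, 0], [57, 0, 0, 0, 0, 0, 0]])

```text
time: 6.95
tool_pos: [0.5447, -0.1557, 0.0484]
eef_rot: [-0.011, 1.0, -0.0, 0.0]
contact_force: [0.8, 0.3, 3.2]
grip_width: 0.0569
```

drive_tool(rows=[[57, 0, 0, 2, 0, 0, 0], [57, 0, 0, 0, 0, 0, 0]])

```text
time: 7.2
tool_pos: [0.5445, -0.1557, 0.0464]
eef_rot: [-0.011, 1.0, -0.0, 0.0]
contact_force: [0.4, 0.7, 5.5]
grip_width: 0.0568
```

```bash
python3 - <<'E'
from h import *
p=[.577,.062,np.radians(91)]
from fit import proj,w
im=snap('scene','s4')
o=manip.get_obs();print(o['time'],o['tool_pos'],o['contact_force'],o['torque'])
K=5;x0,y0=300,185
c=cv2.resize(im[y0:y0+80,x0:x0+90],None,fx=K,fy=K,interpolation=cv2.INTER_CUBIC)[:,:,::-1].copy();d=c.copy()
for q,col in((.75,(0,0,255)),(1.,(0,255,0)),(1.15,(255,0,0))):
    P=[]
    for y,z in((.018,.031),(.018,.014),(-.032,.014),(-.032,.062),(.044,.062)):
        a,b=y-.044,z-.062; P.append([0,.044+a*np.cos(q)+b*np.sin(q),.062-a*np.sin(q)+b*np.cos(q)])
    u=(proj('scene',w(p,P))-[x0,y0])*K
    cv2.polylines(d,[np.round(u).astype(int)],True,col,1)
cv2.imwrite('pics/c4.png',cv2.resize(np.hstack([c,d]),(800,int(400*800/900))))
E
```

```text
7.25 [ 0.54444061 -0.15567274  0.04643995] [ 0.18767    -0.14501403  4.5915393 ] [0.00176307 0.05551245 0.0050142 ]
```

View pics/c4.png

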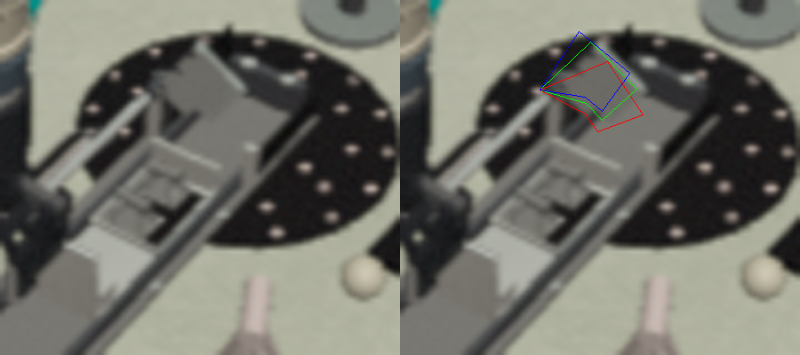

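drive_tool(rows=[[57, 0, 8, 0, 0, 0, 0], [57, 0, 8, 0, 0, 0, 0], [57, 0, 4, 0, 0, 0, 0], [57, 0, 3, 0, 0, 0, 0], [57, 0, 3, 0, 0, 0, 0], [57, 0, 3, 0, 0, 0, 0], [57, 0, 3, 0, 0, 0, 0], [57, 0, 3, 0, 0, 0, 0], [57, 0, 3, 0, 0, 0, 0], [57, 0, 3, 0, 0, 0, 0], [57, 0, 3, 0, 0, 0, 0]])

```text
time: 8.62
tool_pos: [0.5434, -0.112, 0.0463]
eef_rot: [-0.01, 1.0, -0.0, -0.0]
contact_force: [-1.7, -4.7, 3.7]
grip_width: 0.0571
```

```bash
python3 - <<'E'
from h import *
a=snap('scene','s5')[180:280,260:370];b=snap('wrist','w5')
o=manip.get_obs();print(o['time'],o['tool_pos'],o['contact_force'],o['torque'])
cv2.imwrite('pics/c5.png',np.hstack([cv2.resize(a,(440,400),interpolation=cv2.INTER_CUBIC),b[:,140:500]])[:,:,::-1])
E
```

```text
8.725 [ 0.54339027 -0.11162008  0.04629786] [-1.6989018  -3.71720666  3.14316099] [-0.6829967   0.47232891  0.04637939]
```

View pics/c5.png

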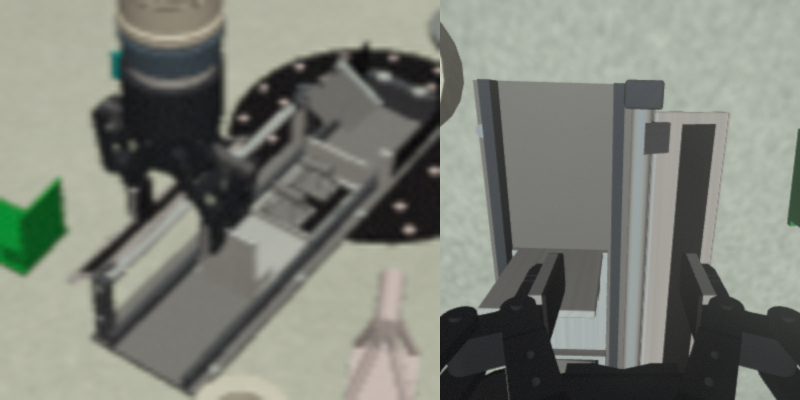

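drive_tool(rows=[[57, 0, 4, 0, 0, 0, 0], [57, 0, 5, 0, 0, 0, 0], [57, 0, 6, 0, 0, 0, 0], [57, 0, 6, 0, 0, 0, 0], [57, 0, 6, 0, 0, 0, 0], [57, 0, 6, 0, 0, 0, 0], [57, 0, 6, 0, 0, 0, 0], [57, 0, 6, 0, 0, 0, 0], [57, 0, 5, 0, 0, 0, 0], [57, 0, 4, 0, 0, 0, 0]])

```text
time: 9.98
tool_pos: [0.5422, -0.0578, 0.0463]
eef_rot: [-0.01, 1.0, -0.0, -0.0]
contact_force: [-1.1, -5.0, 2.1]
grip_width: 0.0571
```

```bash
python3 - <<'E'
from h import *
a=snap('scene','s6')[170:270,270:380];b=snap('top','t6')[100:220,230:430]
o=manip.get_obs();print(o['time'],o['tool_pos'],o['contact_force'],o['torque'])
cv2.imwrite('pics/c6.png',np.vstack([cv2.resize(a,(600,545)[:2],interpolation=cv2.INTER_CUBIC)[:330],cv2.resize(b,(600,360),interpolation=cv2.INTER_CUBIC)[:270]])[:,:,::-1])
E
```

```text
10.075 [ 0.5421835  -0.05736861  0.04628546] [-2.41262102 -1.91388507  4.48319915] [-0.51300946  0.40760598  0.06574767]
```

View pics/c6.png

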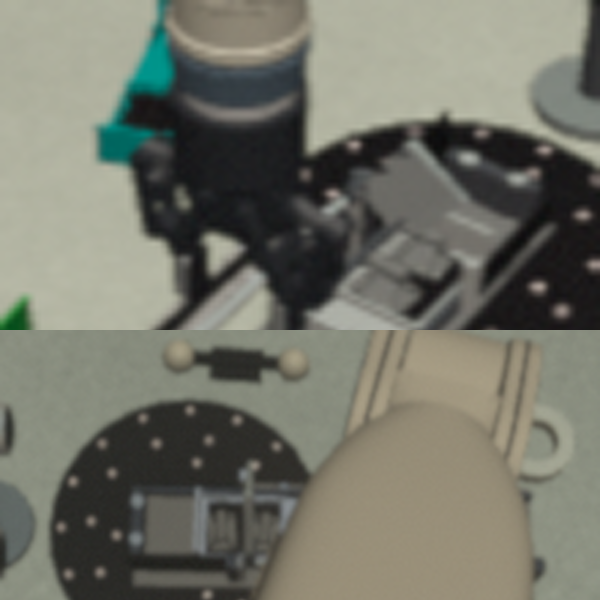

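drive_tool(rows=[[57, 0, 4, 0, 0, 0, 0], [57, 0, 5, 0, 0, 0, 0], [57, 0, 5, 0, 0, 0, 0], [57, 0, 5, 0, 0, 0, 0], [57, 0, 5, 0, 0, 0, 0], [57, 0, 5, 0, 0, 0, 0], [57, 0, 4, 0, 0, 0, 0], [57, 0, 3, 0, 0, 0, 0], [57, 0, 2, 0, 0, 0, 0]])

```text
time: 11.2
tool_pos: [0.5417, -0.0198, 0.0463]
eef_rot: [-0.01, 1.0, -0.0, 0.0]
contact_force: [0.7, -6.1, 1.9]
grip_width: 0.0569
```

drive_tool(rows=[[57, 0, 2, 0, 0, 0, 0], [57, 0, 2, 0, 0, 0, 0]])

```text
time: 11.45
tool_pos: [0.5417, -0.016, 0.0463]
eef_rot: [-0.01, 1.0, -0.0, 0.0]
contact_force: [0.1, -5.0, 1.7]
grip_width: 0.0568
```

drive_tool(rows=[[57, 0, 1.5, 0, 0, 0, 0], [57, 0, 1.5, 0, 0, 0, 0]])

```text
time: 11.7
tool_pos: [0.5417, -0.013, 0.0463]
eef_rot: [-0.01, 1.0, -0.0, 0.0]
contact_force: [0.8, -6.0, 2.2]
grip_width: 0.0572
```

drive_tool(rows=[[57, 0, 1.5, 0, 0, 0, 0], [57, 0, 1.5, 0, 0, 0, 0]])

```text
time: 11.95
tool_pos: [0.5417, -0.01, 0.0464]
eef_rot: [-0.01, 1.0, -0.0, 0.0]
contact_force: [1.3, -5.7, 2.5]
grip_width: 0.0568
```

drive_tool(rows=[[57, 0, 1.5, 0, 0, 0, 0], [57, 0, 1.5, 0, 0, 0, 0]])

```text
time: 12.2
tool_pos: [0.5418, -0.009, 0.0466]
eef_rot: [-0.009, 1.0, -0.002, 0.0]
contact_force: [-1.1, -20.3, 4.2]
grip_width: 0.057
```

drive_tool(rows=[[57, 0, 1.5, 0, 0, 0, 0], [57, 0, 1.5, 0, 0, 0, 0]])

```text
time: 12.45
tool_pos: [0.542, -0.0087, 0.047]
eef_rot: [-0.008, 1.0, -0.005, 0.001]
contact_force: [-2.2, -33.8, 6.2]
grip_width: 0.057
```

drive_tool(rows=[[57, 0, -3, 0, 0, 0, 0], [57, 0, 0, 0, 0, 0, 0]])

```text
time: 12.7
tool_pos: [0.5419, -0.009, 0.0467]
eef_rot: [-0.009, 1.0, -0.002, 0.001]
contact_force: [0.4, -14.2, 4.3]
grip_width: 0.0573
```

```bash
python3 - <<'E'
from h import *
a=snap('scene','s7')[165:265,290:400];b=snap('top','t7')[110:220,250:380]
o=manip.get_obs();print(o['time'],o['tool_pos'],o['contact_force'],o['torque'])
cv2.imwrite('pics/c7.png',np.hstack([cv2.resize(a,(440,400),interpolation=cv2.INTER_CUBIC),cv2.resize(b,None,fx=2.7,fy=400/110,interpolation=cv2.INTER_CUBIC)])[:,:,::-1])
E
```

```text
12.8 [ 0.54189548 -0.00898022  0.04667604] [ -0.75506881 -14.79010666   3.97617747] [-3.0001257   0.10773639 -0.57200968]
```

View pics/c7.png

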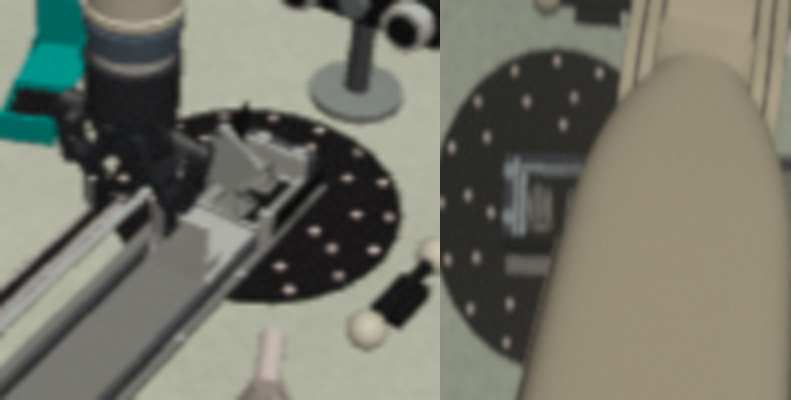

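drive_tool(rows=[[57, 0, -2, 0, 0, 0, 0], [57, 0, -3, 0, 0, 0, 0], [57, 0, -3, 0, 0, 0, 0], [57, 0, 0, -4, 0, 0, 0], [57, 0, 0, -4, 0, 0, 0], [57, 0, 0, -4, 0, 0, 0], [57, 0, 0, -4, 0, 0, 0], [57, 0, 0, -4, 0, 0, 0], [57, 0, 0, -4, 0, 0, 0], [57, 0, 0, -4, 0, 0, 0], [57, 0, 0, -4, 0, 0, 0], [57, 0, 0, -6, 0, 0, 0]])

```text
time: 14.3
tool_pos: [0.541, -0.0146, 0.0844]
eef_rot: [-0.011, 1.0, 0.0, -0.0]
contact_force: [-0.1, -0.6, 0.8]
grip_width: 0.0571
```

drive_tool(rows=[[57, 0, 0, -20, 0, 0, 0], [57, 0, 0, -40, 0, 0, 0], [57, 0, 0, -50, 0, 0, 0], [57, 0, -40, -40, 0, 0, 0], [57, 0, -60, 0, 0, 0, 0], [57, 0, -60, 0, 0, 0, 0], [57, 0, 0, 0, 0, 0, 0], [57, 0, 0, 0, 0, 0, 0]])

```text
time: 15.3
tool_pos: [0.5444, -0.1746, 0.2342]
eef_rot: [-0.01, 1.0, 0.0, -0.0]
contact_force: [0.3, 0.5, 0.0]
grip_width: 0.0577
```

```bash
python3 - <<'E'
from h import *
a=snap('scene','s8')[155:275,280:400];b=snap('wrist','w8')
o=manip.get_obs();print(o['time'],o['tool_pos'],o['contact_force'],o['torque'])
cv2.imwrite('pics/c8.png',np.hstack([cv2.resize(a,(400,400),interpolation=cv2.INTER_CUBIC),b[:,120:520]])[:,:,::-1])
E
```

```text
15.4 [ 0.54462486 -0.17358869  0.23445114] [-0.40639603 -0.34069158 -0.13789623] [ 0.03119218 -0.05537123 -0.00478105]
```

View pics/c8.png

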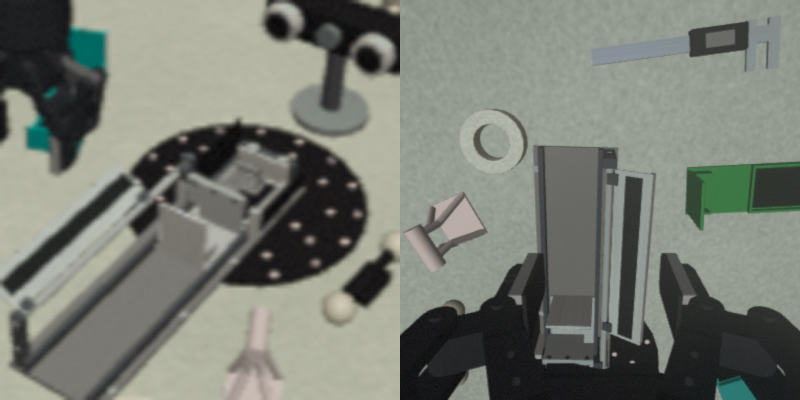

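```bash
python3 -c "
from bench import manip
manip.close_job()"
```

```text
the job is handed in; nothing more can be done
```

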